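Open the label printer for a new roll

ROBOT

A 6-joint arm with a two-finger parallel gripper is mounted at the origin on the work surface; the furniture and walls round the work are solid. World frame = base frame: x ahead of the robot, y to its left, z up, the work surface at z = 0. Lengths are in m, angles in rad, forces in N, time in s.
With the tool pointing down it reaches from about 0.3 to 0.75 m from the base axis. Payload 8.5 kg.
Tool frame: the origin (TCP) lies on the centre line of the jaws, within the pads' length; the fingertips stand 25 mm ahead of it and the grasp point (between the pads) lies 6 mm ahead of it; z points along the fingers, y is the line along which they close (so a half turn about z gives the same grasp; the last joint's range is limited). The gripper opens to 88 mm and grips with 3 to 60 N. Pads are 18 mm wide; open, the fingers measure 123 mm over their backs; the gripper's body (75 mm by 187 mm) begins 45 mm behind the grasp point.
Start: joints at [0.928, 0.381, 1.297, -0, 1.464, -0.215], TCP at [0.228, 0.5, 0.264] pointing down, gripper open.
Joint ranges: [-3.11, 3.11], [-0.89, 2.33], [0.22, 2.48], [-1.42, 4.56], [0.17, 2.85], [-2.88, 2.88]. Speed limits (rad/s): [2.39, 2.39, 3.14, 3.14, 3.14, 3.14].

INTERFACE

Orientations are given as a rotation vector (axis times angle).
In Python, from plant import sensors, eyes, workorder, outline_of, landmark_of gives the robot as it stands. The module is installed in compiled form; this text tells all that it offers.
- The arm moves only by the shell command python3 -m handwheel 'ROWS' [OPENING] [FORCE]. ROWS is JSON, a list of rows, each an object of numbers: "dx", "dy", "dz": the shift along the tool's x, y, z in units of 100 mm (1.0 is 100 mm); "ax", "ay", "az": the turn, a rotation vector about the tool's x, y, z in units of pi/4 rad (1.0 is pi/4 rad). A call has 1 to 5 rows; each row shifts and turns the commanded pose from where the row before left it, along the tool's axes as they then stand; what a row does not reach is not made up. A row lasts 1/8 s, in which the tool goes at most 62.5 mm and 10.7 degrees, less where a joint would pass 70% of its speed; a pose out of reach is approached as far as the arm can. A call with a number of a shift or a turn outside -1 to 1 is refused whole. A call with a gripper value outside its range is refused whole. OPENING is the opening, from 0 (shut) to 1 (fully open), set as the call begins (- or left out, the last holds). The fingers move at their own pace and stop on an object; FORCE is the grip in N (left out, the last holds). Time passes only in rows, so rows that do not move let the fingers close. It gives the time, the measured TCP pose, the force, the opening and the grip force at its end, in the units of the state.
- sensors.state(): the state, without advancing time (a new reading comes with each control period).
- eyes.camera(name): name is "scene" or "top" or "wrist"; returns the picture (384x512x3 uint8, red, green, blue); there is no depth.
- eyes.calibration(name): a dict with "intrinsics" (3x3 intrinsics, pixels), "dist" ([k1, k2, p1, p2, k3] as OpenCV has them; the pictures are not rectified), "position" and "attitude" of the camera in the world. Camera axes: x right, y down, z forward; pixel columns grow to the right and rows downward; lengths in m; the calibration is good to about 2 mm. A picture is of the moment at which its call begins: read the wrist's pose just before it. calibration takes no time and is no camera call; for the wrist camera it gives the pose at the moment of the call.
- workorder.sign_off(): hands the job in; it is judged then, once.
Trained networks look in the newest picture that a camera, given by its name, has taken for a name from the list of things; names that differ only in an ending like _2 or _b are one class to them, and where a whole thing is asked for, a point or a joint stands for the part that bears it (a point fixed in the world has none). Each returns a list of dicts, best first, with "p" (0 to 1); they miss things now and then, are a little off and sometimes report something else, mostly with a low value. They report only what shows in the picture. A call takes as long as a camera call.
- outline_of(camera, target): "pixels" (384x512 bool, what is visible of it) and "rect" ([left, top, right, bottom] in pixels, round what is visible of it).
- landmark_of(camera, target): "location" ([column, row] in pixels: a listed point, or the origin of a listed thing).
The state is a dict: "clock": time; "joint_positions": joint angles; "joint_velocities": joint speeds; "joint_efforts": joint torques, N m; "position": TCP position; "orientation": TCP orientation; "force": force on the tool from outside, world axes, zero at the start; "wrist_torque": the same for the moment, N m; "width": finger opening in m; "grasp_force": force on a finger pad.
Only numpy, scipy, OpenCV 4.12 (cv2) and the standard library are available. Lean on these libraries where they do the work, as an engineer would, in place of code of your own. Each camera call takes 0.05 s, during which the arm holds its last target. There are 200 camera calls.

TASK

The label printer on the desk needs its roll checked: press down its green release tab and let the lid spring up by itself, then push the lid on with the fingertips, past upright, until it rests fully open by itself. Grasp and lift nothing, leave the printer standing where it is, and leave the other things on the desk undisturbed.

Things in the scene. Friction and masses are not known exactly. Their poses are not given: they have to be found in the camera images.
- label_printer: grey desktop label printer, loose on rubber feet (2.4 kg), 185 (x) x 130 (y) x 93 mm high when shut. Origin at desk level, 100 mm behind its front; x axis from front to back, y to its left. Front ledge (x -100 to -40 mm, 48 mm high) with the green tab, then the roll bay (x -40 to 85) under a black lid with clear window. Inside the bay all is below 84 mm, but see lid_hinge
- tab_pad (a point): about the middle of the top of the green release tab's pad, to be pressed straight down. Pad 40 (printer x) x 38 (y) mm, top 69 mm above the desk, point 84 mm before the printer's origin; from 22 mm behind the point the tab rises as a hook to 93 mm height. The pad goes down about 9 mm here to its stop (5 N); it lets the lid go after 4 mm, at 4 N
- release_tab (a joint): angle of the release tab, rad: 0 at rest, 0.28 pressed to its stop; the hook lets go of the lid at about 0.13; a spring returns it to 0
- lid_hinge (a point): middle of the lid's hinge line, fixed on the printer: 78 mm behind its origin, 83 mm above the desk; the line runs along the printer's y. With the lid up, a thin wire spring leg stands in front of the hinge near the left wall (printer y 38 to 50 mm) up to 118 mm above the desk; keep to the middle
- lid_edge (a point): middle of the lid's lower front edge, 118 mm from the hinge line; the lid is 130 mm wide and about 10 mm thick and moves with its joint
- printer_lid (a joint): lid angle, rad: 0 shut. Let go by the tab, its spring lifts it in about 1 s to 1.0, where it stays (edge 182 mm above the desk, 64 mm in front of the hinge), or lower while something is in its way. From there a push of about 1 N moves it: it falls back to 1.0 if left before upright (1.57) and beyond it falls on to its stop at 1.9, fully open
- pill_bottle: white bottle with a blue cap, 42 mm across, 76 mm high, standing; bystander; origin under its centre
- fuse_box: small blue carton, 35 x 50 x 26 mm; bystander; origin under its centre
- screw_carton: small brown carton, 47 x 74 x 34 mm; bystander; origin under its centre
- masking_tape: cream roll of masking tape lying flat, 105 mm across, 24 mm high; bystander; origin under its centre
- tape_measure: yellow tape measure, 38 x 84 x 64 mm; bystander; origin under its centre
- marker_blue: white marker pen with a blue cap lying down, 18 x 138 x 19 mm; bystander; origin under its centre

How it is judged:
On the way, in this order (a step that is already met when the one before it is completed fails the run):
1. the release tab is pressed down (value of joint release_tab above 0.1 rad), for 0.02 s.
2. the lid has sprung up and stands on its spring, untouched (value of joint printer_lid between 0.9 and 1.1 rad and value of joint release_tab below 0.06 rad and contact force between the arm and label_printer below 0.3 N), for 0.1 s.
At the end, for the whole second after the job is handed in: the lid rests fully open by itself (beyond 1.75 of 1.9 rad), the release tab has sprung back (below 0.06 rad), and the printer stands level and at rest within 30 mm of where it was (value of joint printer_lid above 1.75 rad and value of joint release_tab below 0.06 rad and distance of label_printer from where it was at the start of the episode below 0.03 m and angle between label_printer's own z axis and vertical below 0.05 rad and linear speed of label_printer below 0.02 m/s); the robot touches nothing.
It fails at once if the printer is lifted (more than 15 mm), tipped (more than 0.15 rad) or pushed away (more than 30 mm) (height (world z) of label_printer above 0.015 m or angle between label_printer's own z axis and vertical above 0.15 rad or distance of label_printer from where it was at the start of the episode above 0.03 m).
It fails at once if another thing on the desk is moved by more than 20 mm or lifted (distance of any of pill_bottle, fuse_box, screw_carton, masking_tape, tape_measure, marker_blue from where it was at the start of the episode above 0.02 m).
It also fails if it takes over 37 s, if anything falls off the work surface, if the arm or the gripper's body presses on something with over 40 N, if the wrist force passes 120 N, or if a joint passes its speed limit or range.

## Working session

There is one attempt and no reset: what is moved stays moved. The work goes in short steps, Python scripts to look and compute and a shell command to move; the robot and the scene stay as the last step left them, time stands still between calls to the robot, and variables do not carry over. Pictures are saved under pics/ and viewed, at most 10 in all, crops included, and the job is handed in when it is done.

```bash
mkdir -p pics
cat > h.py <<'E'
import numpy as np, cv2
from scipy.spatial.transform import Rotation as R
from plant import sensors, eyes, workorder, outline_of, landmark_of
def ray(cam,px,cal=None):
    c=cal or eyes.calibration(cam)
    K=np.array(c["intrinsics"],float);d=np.array(c["dist"],float)
    u=cv2.undistortPoints(np.array([[px]],float),K,d)[0,0]
    A=np.array(c["attitude"],float)
    M=R.from_rotvec(A).as_matrix() if A.size==3 else (A if A.shape==(3,3) else R.from_quat(A).as_matrix())
    return np.array(c["position"]),M@np.array([u[0],u[1],1])
def atz(cam,px,z,cal=None):
    o,v=ray(cam,px,cal);return o+v*(z-o[2])/v[2]
def two(c1,p1,c2,p2):
    o1,v1=ray(c1,p1);o2,v2=ray(c2,p2)
    s=np.linalg.lstsq(np.c_[v1,-v2],o2-o1,rcond=None)[0]
    a,b=o1+s[0]*v1,o2+s[1]*v2
    return (a+b)/2,np.linalg.norm(a-b)
def save(cam,n):
    im=eyes.camera(cam);cv2.imwrite(f"pics/{n}.png",im[:,:,::-1]);return im
E
python3 - <<'E'
from h import *
np.set_printoptions(precision=3,suppress=True)
a=save("top","top1");b=save("scene","scene1")
cv2.imwrite("pics/both.png",cv2.resize(np.hstack([a,b])[:,:,::-1],(800,300)))
s=sensors.state();print(s["clock"],s["position"],s["orientation"])
print(eyes.calibration("top"))
L={}
for n,z in [("tab_pad",.069),("lid_hinge",.083),("lid_edge",.083),("label_printer",0),("pill_bottle",0),("fuse_box",0),("screw_carton",0),("masking_tape",0),("tape_measure",0),("marker_blue",0)]:
    for c in ("top","scene"):
        l=landmark_of(c,n)
        if l: L[c,n]=l[0]["location"]; print(n,c,round(l[0]["p"],2),np.round(l[0]["location"]),atz(c,l[0]["location"],z))
    if ("top",n) in L and ("scene",n) in L: print("   tri",*two("top",L["top",n],"scene",L["scene",n]))
E
```

```text
0.1 [0.228 0.5   0.263] [-0.667 -3.069  0.002]
{'intrinsics': array([[429.629,   0.   , 256.997],
       [  0.   , 429.629, 192.547],
       [  0.   ,   0.   ,   1.   ]]), 'dist': array([0.049, 0.   , 0.   , 0.   , 0.   ]), 'position': array([0.263, 0.035, 1.617]), 'attitude': array([-2.112,  2.161, -0.188])}
tab_pad top 0.52 [263. 195.] [0.518 0.    0.069]
lid_hinge top 0.84 [271. 146.] [ 0.698 -0.034  0.083]
lid_edge top 0.77 [267. 178.] [ 0.577 -0.017  0.083]
label_printer top 0.84 [267. 172.] [ 0.618 -0.021  0.   ]
pill_bottle top 0.43 [358. 222.] [ 0.417 -0.357  0.   ]
pill_bottle scene 0.65 [372. 186.] [ 0.407 -0.355  0.   ]
   tri [ 0.416 -0.361 -0.011] 0.004899145217688522
fuse_box top 0.52 [317. 216.] [ 0.442 -0.203  0.   ]
fuse_box scene 0.75 [331. 190.] [ 0.452 -0.218  0.   ]
   tri [ 0.438 -0.203  0.02 ] 0.006572874805511502
screw_carton top 0.48 [278. 232.] [ 0.384 -0.055  0.   ]
screw_carton scene 0.54 [338. 172.] [ 0.517 -0.293  0.   ]
   tri [ 0.335 -0.078  0.247] 0.09603739707044909
masking_tape top 0.71 [151. 182.] [0.587 0.424 0.   ]
tape_measure top 0.56 [149. 182.] [0.589 0.433 0.   ]
marker_blue top 0.56 [279. 233.] [ 0.383 -0.059  0.   ]
```

View pics/both.png

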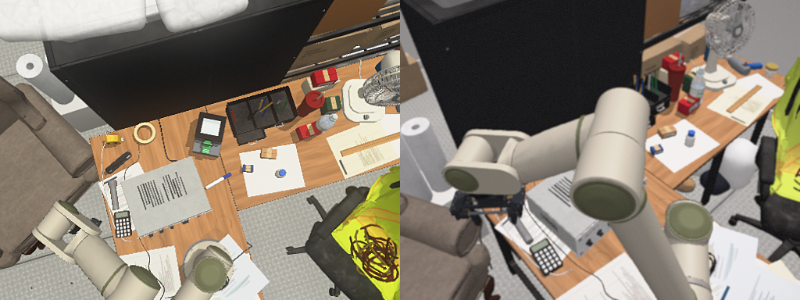

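The top view shows the printer at about (267,172) px, tab towards the robot. The grey box is in front of it and the black tray to its right. I'll look closer.

Run:
```python
from h import *
np.set_printoptions(precision=3,suppress=True)
a=cv2.imread("pics/top1.png")[120:280,120:320]
cv2.imwrite("pics/crop1.png",cv2.resize(a,(750,600),interpolation=cv2.INTER_CUBIC))
s=sensors.state();print(R.from_rotvec(s["orientation"]).as_matrix())
c=eyes.calibration("wrist");print(c); print(R.from_rotvec(c["attitude"]).as_matrix() if np.size(c["attitude"])==3 else 0)
```

```text
[[-0.91   0.415  0.   ]
 [ 0.415  0.91   0.   ]
 [-0.     0.    -1.   ]]
{'intrinsics': array([[298.529,   0.   , 249.705],
       [  0.   , 298.529, 190.125],
       [  0.   ,   0.   ,   1.   ]]), 'dist': array([-0.036,  0.   ,  0.   ,  0.   ,  0.   ]), 'position': array([0.161, 0.531, 0.385]), 'attitude': array([2.428, 1.561, 0.231])}
[[ 0.415  0.871  0.263]
 [ 0.91  -0.398 -0.119]
 [ 0.001  0.289 -0.957]]
```

View pics/crop1.png

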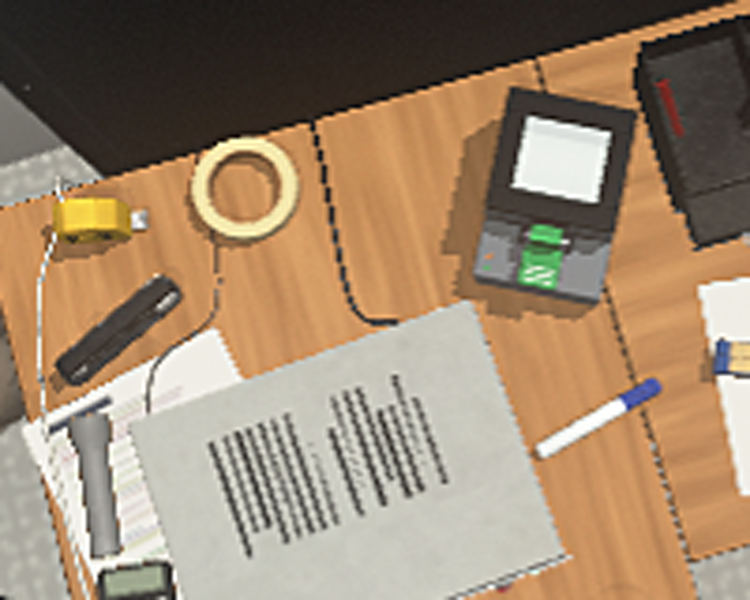

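```bash
python3 - <<'E'
from h import *
np.set_printoptions(precision=3,suppress=True)
f=lambda u,v,z:atz("top",(120+u/3.75,120+v/3.75),z)
print("tab",f(540,268,.069),"wallbase",f(575,70,0),f(400,105,0),"back corners",f(512,88,.093),f(636,110,.093),"front",f(473,280,.048),f(602,303,.048))
E
python3 -m handwheel '[{"dz":-0.5},{"dz":-0.3},{"dx":-0.46,"dy":-0.34},{"dx":-0.46,"dy":-0.34},{"dx":-0.46,"dy":-0.34}]' 0
python3 -m handwheel '[{"dx":-0.46,"dy":-0.34},{"dx":-0.46,"dy":-0.34},{"dx":-0.46,"dy":-0.34},{"dx":-0.46,"dy":-0.34},{"dx":-0.46,"dy":-0.34}]'
python3 -m handwheel '[{"dx":-0.46,"dy":-0.34,"az":-0.2},{"dx":-0.46,"dy":-0.34,"az":-0.14},{"dz":0.2},{}]'
python3 - <<'E'
from h import *
np.set_printoptions(precision=3,suppress=True)
s=sensors.state();print(s["clock"],s["position"],R.from_rotvec(s["orientation"]).as_matrix())
save("wrist","w1")
for n,z in [("tab_pad",.069),("lid_hinge",.083),("lid_edge",.083),("label_printer",0)]:
    for l in landmark_of("wrist",n)[:2]: print(n,round(l["p"],2),np.round(l["location"]),atz("wrist",l["location"],z))
E
```

```text
tab [ 0.53  -0.005  0.069] wallbase [ 0.75  -0.048  0.   ] [0.716 0.134 0.   ] back corners [0.705 0.019 0.093] [ 0.68  -0.102  0.093] front [0.523 0.061 0.048] [ 0.497 -0.066  0.048]
1.1 [0.228 0.5   0.264] [[-0.91   0.415  0.   ]
 [ 0.415  0.91   0.   ]
 [-0.     0.    -1.   ]]invalid input
invalid input
invalid input
```

View pics/w1.png

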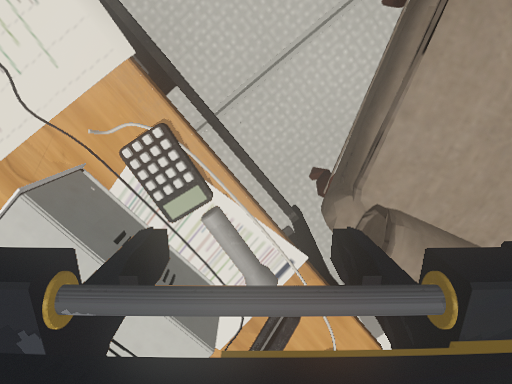

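The wrist view is turned: image bottom is forward, with the fingers at rows 230-350, and the printer is not in view yet. The moves were refused, so I'll try rows with all six keys.

```bash
python3 -m handwheel '[{"dx":0,"dy":0,"dz":-0.5,"ax":0,"ay":0,"az":0},{"dx":0,"dy":0,"dz":-0.3,"ax":0,"ay":0,"az":0},{"dx":-0.46,"dy":-0.34,"dz":0,"ax":0,"ay":0,"az":0},{"dx":-0.46,"dy":-0.34,"dz":0,"ax":0,"ay":0,"az":0},{"dx":-0.46,"dy":-0.34,"dz":0,"ax":0,"ay":0,"az":0}]' 0
```

```text
clock: 1.98
position: [0.3119, 0.3488, 0.3438]
orientation: [0.666, 3.07, 0.0]
force: [0.1, 0.0, -0.7]
width: 0.0404
grasp_force: 0.0
```

```bash
python3 -m handwheel '[{"dx":-0.46,"dy":-0.34,"dz":0,"ax":0,"ay":0,"az":0},{"dx":-0.46,"dy":-0.34,"dz":0,"ax":0,"ay":0,"az":0},{"dx":-0.46,"dy":-0.34,"dz":0,"ax":0,"ay":0,"az":0},{"dx":-0.46,"dy":-0.34,"dz":0,"ax":0,"ay":0,"az":0},{"dx":-0.46,"dy":-0.34,"dz":0,"ax":0,"ay":0,"az":0}]'
python3 -m handwheel '[{"dx":-0.3,"dy":-0.34,"dz":0,"ax":0,"ay":0,"az":-0.14},{"dx":-0.2,"dy":-0.34,"dz":0,"ax":0,"ay":0,"az":-0.14},{"dx":0,"dy":0,"dz":0.2,"ax":0,"ay":0,"az":0},{"dx":0,"dy":0,"dz":0,"ax":0,"ay":0,"az":0}]'
python3 - <<'E'
from h import *
np.set_printoptions(precision=3,suppress=True)
s=sensors.state();print(s["clock"],s["position"],R.from_rotvec(s["orientation"]).as_matrix())
save("wrist","w2")
for n,z in [("tab_pad",.069),("lid_hinge",.083),("lid_edge",.083),("label_printer",0)]:
    for l in landmark_of("wrist",n)[:2]: print(n,round(l["p"],2),np.round(l["location"]),atz("wrist",l["location"],z))
E
```

```text
clock: 2.6
position: [0.4508, 0.0984, 0.344]
orientation: [0.667, 3.069, 0.0]
force: [1.2, 0.5, -0.1]
width: 0.0002
grasp_force: 0.0
clock: 3.1
position: [0.4714, 0.0181, 0.3229]
orientation: [-0.327, -3.122, -0.0]
force: [-0.4, -0.4, -0.1]
width: 0.0004
grasp_force: 0.0
3.1 [0.471 0.018 0.323] [[-0.978  0.207 -0.003]
 [ 0.207  0.978  0.001]
 [ 0.003  0.    -1.   ]]
tab_pad 0.7 [248. 204.] [0.53  0.004 0.069]
tab_pad 0.68 [103. 164.] [ 0.437 -0.168  0.069]
lid_hinge 0.91 [244. 314.] [ 0.69  -0.035  0.083]
lid_edge 0.6 [ 12. 165.] [ 0.413 -0.277  0.083]
label_printer 0.75 [244. 245.] [ 0.622 -0.023  0.   ]
```

View pics/w2.png

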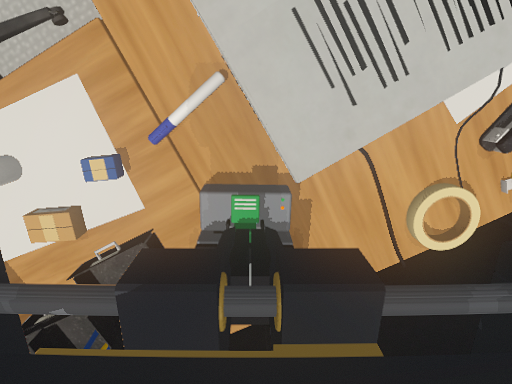

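The wrist view shows the printer front edge at row ~187, cols 200-291. The green pad is at about (246,208), and the network's tab_pad at (248,204) agrees.

Run:
```python
from h import *
np.set_printoptions(precision=3,suppress=True)
im=cv2.imread("pics/w2.png").astype(int)
g=(im[:,:,1]>im[:,:,0]+40)&(im[:,:,1]>im[:,:,2]+40)
ys,xs=np.where(g[150:240,200:300]);ys+=150;xs+=200
print(np.percentile(xs,[2,98]),np.percentile(ys,[2,98]))
m=np.percentile(xs,[2,98]).mean();
print("pad front",atz("wrist",(m,np.percentile(ys,1)),.069))
print("corners",atz("wrist",(200,187),.048),atz("wrist",(291,187),.048))
s=sensors.state();M=R.from_rotvec(s["orientation"]).as_matrix()
for t in [(.528,-.003)]:
    tip=s["position"]+M@[0,0,.025]; print(M.T@(np.array([*t,.069])-tip)*10)
```

```text
[231. 258.] [195.   222.94]
pad front [0.516 0.002 0.069]
corners [ 0.498 -0.057  0.048] [0.525 0.066 0.048]
[-0.591 -0.097  2.306]
```

```bash
python3 - <<'E'
from h import *
print(two("wrist",(298,182),"top",(246.1,200.5)))
E
python3 -m handwheel '[{"dx":-0.3,"dy":-0.03,"dz":0,"ax":0,"ay":0,"az":0},{"dx":-0.3,"dy":-0.03,"dz":0,"ax":0,"ay":0,"az":0},{"dx":0,"dy":0,"dz":0.4,"ax":0,"ay":0,"az":0},{"dx":0,"dy":0,"dz":0.4,"ax":0,"ay":0,"az":0},{"dx":0,"dy":0,"dz":0,"ax":0,"ay":0,"az":0}]'
```

```text
(array([0.47975578, 0.06086299, 0.18248786]), np.float64(0.0036988725019377233))
clock: 3.98
position: [0.5284, 0.0005, 0.2422]
orientation: [-0.325, -3.12, -0.001]
force: [0.5, -0.2, 0.8]
width: 0.0005
grasp_force: 0.0
```

Run:
```python
from h import *
a=cv2.imread("pics/w2.png")
c=eyes.calibration("wrist");print(c["position"])
b=save("wrist","w3")[:,:,::-1]
cv2.imwrite("pics/w3v.png",b)
```

```text
[0.45647278 0.01562073 0.36412154]
```

View pics/w3v.png

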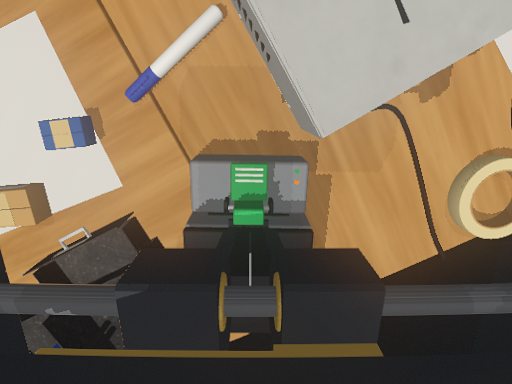

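The wrist view shows the whole pad, cols 231-268 and rows 163-200, with the hook behind it at rows 205-225. The box corner is at (322,136).

Run:
```python
from h import *
print(two("wrist",(322,136),"top",(246.1,200.5)))
print("pad centre",atz("wrist",(249.5,182),.069),"front",atz("wrist",(249.5,160),.048),"hook front top",atz("wrist",(248,209),.085))
M=R.from_rotvec(sensors.state()["orientation"]).as_matrix()
s=sensors.state()["position"]
print(M.T@(atz("wrist",(249.5,182),.069)-s))
for z in(.1,.14,.18):print(M.T@(atz("wrist",(322,136),z)-s))
```

```text
(array([0.48720688, 0.0595851 , 0.15843648]), np.float64(0.0055960037491918834))
pad centre [ 0.53566794 -0.00125654  0.069     ] front [0.51717005 0.00263354 0.048     ] hook front top [ 0.55852052 -0.00760333  0.085     ]
[-0.00666138 -0.0002134   0.17528315]
[0.04393336 0.06396471 0.14431225]
[0.0484745  0.05433604 0.10431526]
[0.05301565 0.04470736 0.06431827]
```

```bash
python3 -m handwheel '[{"dx":-0.03,"dy":0,"dz":0.5,"ax":0,"ay":0,"az":0},{"dx":0,"dy":0,"dz":0.5,"ax":0,"ay":0,"az":0},{"dx":0,"dy":0,"dz":0.3,"ax":0,"ay":0,"az":0},{"dx":0,"dy":0,"dz":0,"ax":0,"ay":0,"az":0}]'
python3 -m handwheel '[{"dx":0,"dy":0,"dz":0.1,"ax":0,"ay":0,"az":0},{"dx":0,"dy":0,"dz":0.07,"ax":0,"ay":0,"az":0},{"dx":0,"dy":0,"dz":0.04,"ax":0,"ay":0,"az":0}]'
```

```text
clock: 4.53
position: [0.5326, -0.0005, 0.1142]
orientation: [-0.326, -3.124, -0.0]
force: [0.4, 0.1, 0.3]
width: 0.0005
grasp_force: 0.0
clock: 4.9
position: [0.532, -0.0005, 0.0931]
orientation: [-0.326, -3.124, 0.0]
force: [-7.4, 0.9, 8.7]
width: 0.0007
grasp_force: 4.0
```

Run:
```python
from h import *
s=sensors.state();print(s["clock"],s["position"],s["force"],s["wrist_torque"])
a=save("wrist","w4");b=save("top","t4")
t=cv2.resize(b[120:210,200:320],(512,384),interpolation=cv2.INTER_CUBIC)
cv2.imwrite("pics/v4.png",cv2.resize(np.hstack([a,t])[:,:,::-1],(800,300)))
```

```text
4.9 [ 5.31985729e-01 -4.78855738e-04  9.30693609e-02] [-7.36129932  0.9139879   8.71583368] [ 0.15471732  0.99450117 -0.04166099]
```

View pics/v4.png

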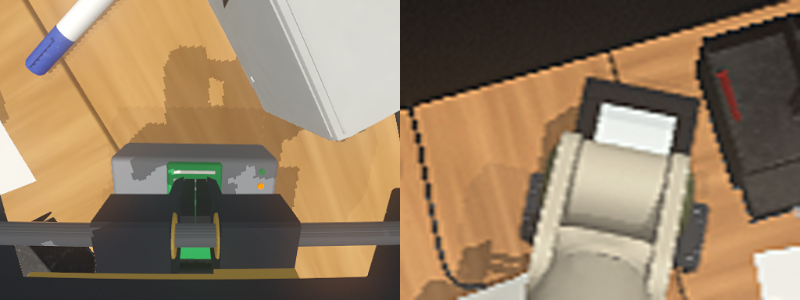

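The lid looks still shut. The −x force suggests the fingers bear on the hook, so I'll back up, shift 8 mm to the front, and press again.

```bash
python3 -m handwheel '[{"dx":0,"dy":0,"dz":-0.15,"ax":0,"ay":0,"az":0},{"dx":0.08,"dy":0,"dz":-0.1,"ax":0,"ay":0,"az":0},{"dx":0,"dy":0,"dz":0,"ax":0,"ay":0,"az":0}]'
python3 -m handwheel '[{"dx":0,"dy":0,"dz":0.15,"ax":0,"ay":0,"az":0},{"dx":0,"dy":0,"dz":0.08,"ax":0,"ay":0,"az":0},{"dx":0,"dy":0,"dz":0,"ax":0,"ay":0,"az":0}]'
python3 -m handwheel '[{"dx":0,"dy":0,"dz":0.03,"ax":0,"ay":0,"az":0}]'
```

```text
clock: 5.38
position: [0.5242, 0.0012, 0.119]
orientation: [0.326, 3.123, -0.0]
force: [-0.2, -0.4, -0.3]
width: 0.0005
grasp_force: 0.0
clock: 5.75
position: [0.5241, 0.0011, 0.0944]
orientation: [-0.326, -3.124, -0.0]
force: [-2.0, 0.4, 1.4]
width: 0.0004
grasp_force: 0.6
clock: 5.88
position: [0.5241, 0.0012, 0.0921]
orientation: [-0.326, -3.124, 0.0]
force: [-3.7, 0.2, 5.3]
width: 0.0005
grasp_force: 2.4
```

```bash
python3 -m handwheel '[{"dx":0,"dy":0,"dz":0.03,"ax":0,"ay":0,"az":0}]'; python3 -c "
from h import *
s=sensors.state();print(s['position'],s['force'],s['wrist_torque'])"
```

```text
clock: 6.0
position: [0.5236, 0.0013, 0.0889]
orientation: [-0.326, -3.123, -0.0]
force: [-6.5, 1.0, 5.1]
width: 0.0007
grasp_force: 3.4
[0.52356991 0.00130753 0.08885447] [-6.49102181  1.01474167  5.14210799] [0.22993271 1.02421878 0.0058645 ]
```

```bash
python3 -m handwheel '[{"dx":0,"dy":0,"dz":0.03,"ax":0,"ay":0,"az":0}]'; python3 -c "
from h import *
s=sensors.state();print(s['position'],s['force'],s['wrist_torque'])
eyes.camera('top');print([(l['p'],l['location']) for l in landmark_of('top','lid_edge')+landmark_of('top','lid_hinge')])"
```

```text
clock: 6.12
position: [0.5231, 0.0014, 0.0857]
orientation: [-0.325, -3.122, -0.0]
force: [-7.7, 0.9, 7.1]
width: 0.0002
grasp_force: 4.1
[0.52308605 0.00144024 0.08569677] [-7.72146667  0.89680018  7.0814081 ] [0.21558335 1.17724562 0.01453311]
[(0.71, [267.0, 173.9]), (0.64, [270.0, 147.9])]
```

```bash
python3 -m handwheel '[{"dx":0,"dy":0,"dz":0.01,"ax":0,"ay":0,"az":0},{"dx":0,"dy":0,"dz":0,"ax":0,"ay":0,"az":0},{"dx":0,"dy":0,"dz":0,"ax":0,"ay":0,"az":0},{"dx":0,"dy":0,"dz":0,"ax":0,"ay":0,"az":0}]'
python3 - <<'E'
from h import *
a=save("wrist","w5");b=save("top","t5");print([(l['p'],l['location']) for l in landmark_of('top','lid_edge')+landmark_of('top','lid_hinge')])
t=cv2.resize(b[120:210,200:320],(512,384),interpolation=cv2.INTER_CUBIC)
cv2.imwrite("pics/v5.png",cv2.resize(np.hstack([a,t])[:,:,::-1],(800,300)))
E
```

```text
clock: 6.78
position: [0.523, 0.0015, 0.0853]
orientation: [-0.325, -3.122, -0.0]
force: [-9.3, 1.6, 11.9]
width: 0.0008
grasp_force: 6.8
[(0.7, [279.3, 234.9]), (0.56, [268.5, 156.7]), (0.88, [270.3, 148.6])]
```

View pics/v5.png

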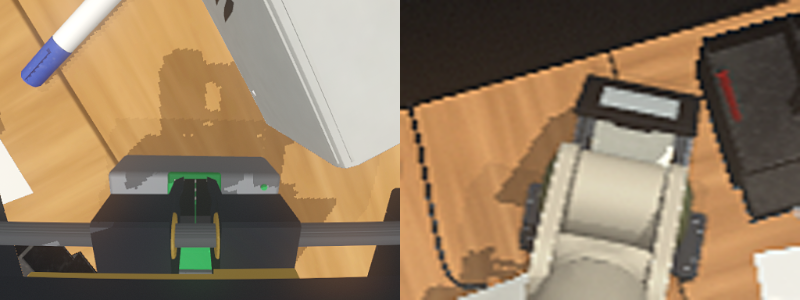

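The lid has sprung up. I'll retreat upward, let it stand free, then move forward a little and tilt the fingertips forward about 20°.

```bash
python3 -m handwheel '[{"dx":0,"dy":0,"dz":-0.3,"ax":0,"ay":0,"az":0},{"dx":0,"dy":0,"dz":-0.5,"ax":0,"ay":0,"az":0},{"dx":0,"dy":0,"dz":-0.5,"ax":0,"ay":0,"az":0},{"dx":0,"dy":0,"dz":-0.15,"ax":0,"ay":0,"az":0},{"dx":0,"dy":0,"dz":0,"ax":0,"ay":0,"az":0}]'
python3 -m handwheel '[{"dx":0,"dy":0,"dz":0,"ax":0,"ay":0,"az":0},{"dx":0,"dy":0,"dz":0,"ax":0,"ay":0,"az":0},{"dx":-0.3,"dy":0,"dz":0,"ax":0,"ay":0,"az":0},{"dx":0,"dy":0,"dz":0,"ax":0,"ay":-0.22,"az":0},{"dx":0,"dy":0,"dz":0,"ax":0,"ay":-0.22,"az":0}]'
python3 - <<'E'
from h import *
np.set_printoptions(precision=3,suppress=True)
s=sensors.state();M=R.from_rotvec(s["orientation"]).as_matrix();print(s["clock"],s["position"],s["force"],M)
a=save("wrist","w6");b=save("top","t6")
for c in("top","wrist"):print(c,[(n,round(l['p'],2),l['location'],atz(c,l['location'],z)) for n,z in(("lid_edge",.182),("lid_hinge",.083),("tab_pad",.069)) for l in landmark_of(c,n)[:1]])
p=s["position"]-np.array([.533,-.001,0]);h=np.array([.978,-.208]);print("printer xy",p[:2]@h-.084,p[:2]@[.208,.978])
t=cv2.resize(b[120:210,200:320],(512,384),interpolation=cv2.INTER_CUBIC)
cv2.imwrite("pics/v6.png",cv2.resize(np.hstack([a,t])[:,:,::-1],(800,300)))
E
```

```text
clock: 7.6
position: [0.5247, 0.001, 0.2307]
orientation: [0.326, 3.122, -0.001]
force: [0.2, 0.4, -0.7]
width: 0.0009
grasp_force: 0.0
clock: 8.22
position: [0.5541, -0.0053, 0.229]
orientation: [0.29, 2.778, -0.051]
force: [0.5, 0.0, 0.2]
width: 0.0004
grasp_force: 0.0
8.225 [ 0.554 -0.005  0.229] [0.546 0.043 0.218] [[-0.919  0.207  0.335]
 [ 0.194  0.978 -0.071]
 [-0.343  0.    -0.939]]
top [('lid_edge', 0.95, [271.5, 158.0], array([ 0.626, -0.031,  0.182])), ('lid_hinge', 0.86, [272.2, 149.5], array([ 0.684, -0.039,  0.083]))]
wrist [('lid_hinge', 0.32, [31.6, 29.1], array([ 0.444, -0.142,  0.083])), ('tab_pad', 0.64, [252.1, 98.0], array([0.532, 0.001, 0.069]))]
printer xy -0.06251456239003471 0.00020684206341813755
```

View pics/v6.png

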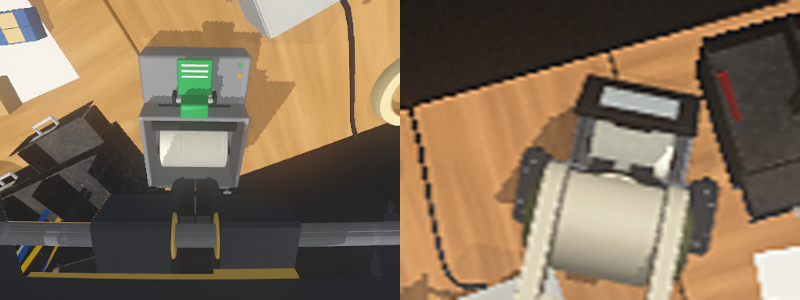

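The lid stands at 1.0 untouched. The wrist view shows the open bay, with the tips centred. I'll descend and approach.

```bash
python3 -m handwheel '[{"dx":0.18,"dy":0,"dz":0.49,"ax":0,"ay":0,"az":0},{"dx":-0.25,"dy":0,"dz":0.09,"ax":0,"ay":0,"az":0},{"dx":-0.25,"dy":0,"dz":0.09,"ax":0,"ay":0,"az":0},{"dx":0,"dy":0,"dz":0,"ax":0,"ay":0,"az":0}]'
python3 -m handwheel '[{"dx":-0.09,"dy":0,"dz":0.034,"ax":0,"ay":0,"az":0},{"dx":-0.09,"dy":0,"dz":0.034,"ax":0,"ay":0,"az":0},{"dx":-0.09,"dy":0,"dz":0.034,"ax":0,"ay":0,"az":0}]'
```

```text
clock: 9.12
position: [0.6066, -0.0165, 0.177]
orientation: [0.291, 2.783, -0.051]
force: [0.6, -0.5, 0.3]
width: 0.0004
grasp_force: 0.0
clock: 9.5
position: [0.634, -0.022, 0.1772]
orientation: [0.29, 2.782, -0.051]
force: [0.0, 0.5, -1.2]
width: 0.0006
grasp_force: 0.2
```

```bash
python3 -m handwheel '[{"dx":-0.1,"dy":0,"dz":0.036,"ax":0,"ay":0,"az":0},{"dx":-0.1,"dy":0,"dz":0.036,"ax":0,"ay":0,"az":0},{"dx":-0.1,"dy":0,"dz":0.036,"ax":0,"ay":0,"az":0}]'
python3 -m handwheel '[{"dx":-0.1,"dy":0,"dz":0.036,"ax":0,"ay":0,"az":0},{"dx":-0.1,"dy":0,"dz":0.036,"ax":0,"ay":0,"az":0},{"dx":0,"dy":0,"dz":0,"ax":0,"ay":0,"az":0}]'
python3 - <<'E'
from h import *
s=sensors.state();print(s["position"],s["force"]);eyes.camera("top")
print([(n,l['p'],l['location']) for n in("lid_edge","lid_hinge","label_printer") for l in landmark_of("top",n)[:1]])
E
```

```text
clock: 9.88
position: [0.6655, -0.0287, 0.1771]
orientation: [0.29, 2.782, -0.051]
force: [-1.2, 0.5, 0.8]
width: 0.0007
grasp_force: 0.5
clock: 10.25
position: [0.6862, -0.0331, 0.1769]
orientation: [0.29, 2.782, -0.051]
force: [0.6, -1.0, -0.7]
width: 0.0005
grasp_force: 0.0
[ 0.68622742 -0.03309336  0.17687965] [ 0.62707441 -0.9863819  -0.6806308 ]
[('lid_edge', 0.41, [274.2, 136.7]), ('lid_hinge', 0.61, [273.4, 146.5]), ('label_printer', 0.72, [265.9, 175.0])]
```

Contact has gone and the edge shows behind the hinge. I'll withdraw and check.

```bash
python3 -m handwheel '[{"dx":0.2,"dy":0,"dz":-0.07,"ax":0,"ay":0,"az":0},{"dx":0.4,"dy":0,"dz":-0.15,"ax":0,"ay":0,"az":0},{"dx":0.4,"dy":0,"dz":-0.15,"ax":0,"ay":0,"az":0},{"dx":0,"dy":0,"dz":-0.5,"ax":0,"ay":0,"az":0},{"dx":0,"dy":0,"dz":-0.5,"ax":0,"ay":0,"az":0}]'
python3 -m handwheel '[{"dx":0.3,"dy":0,"dz":-0.4,"ax":0,"ay":0,"az":0},{"dx":0.3,"dy":0,"dz":-0.4,"ax":0,"ay":0,"az":0},{"dx":0,"dy":0,"dz":0,"ax":0,"ay":0,"az":0},{"dx":0,"dy":0,"dz":0,"ax":0,"ay":0,"az":0}]'
python3 - <<'E'
from h import *
a=save("wrist","w7");b=save("top","t7")
print([(n,l['p'],l['location'],atz("top",l['location'],z)) for n,z in(("lid_edge",.195),("lid_hinge",.083),("label_printer",0)) for l in landmark_of("top",n)[:1]])
t=cv2.resize(b[120:210,200:320],(512,384),interpolation=cv2.INTER_CUBIC)
cv2.imwrite("pics/v7.png",cv2.resize(np.hstack([a,t])[:,:,::-1],(800,300)))
E
```

```text
clock: 11.08
position: [0.5469, -0.0036, 0.2734]
orientation: [0.29, 2.783, -0.051]
force: [0.5, 0.6, -0.2]
width: 0.0006
grasp_force: 0.0
clock: 11.58
position: [0.4665, 0.0133, 0.3268]
orientation: [0.29, 2.782, -0.051]
force: [0.7, 0.0, -0.8]
width: 0.0004
grasp_force: 0.0
[('lid_edge', 0.72, [274.1, 126.8], array([ 0.73334766, -0.0422453 ,  0.195     ])), ('lid_hinge', 0.91, [273.0, 148.8], array([ 0.68623848, -0.04178501,  0.083     ])), ('label_printer', 0.95, [269.3, 173.9], array([ 0.60988602, -0.02878983,  0.        ]))]
```

View pics/v7.png

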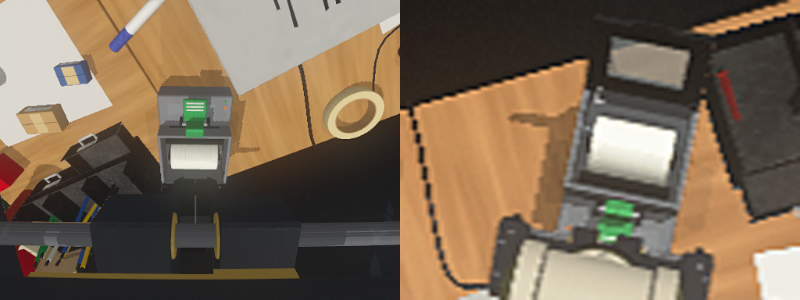

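The lid rests fully open, with its edge about 47 mm behind the hinge. The tab is back, the printer is in place, and the arm is clear.

```bash
python3 -c "
from plant import workorder
print(workorder.sign_off())"
```

```text
the job is handed in; nothing more can be done
None
```

I pressed the tab, the lid sprang up by itself, and I pushed it past upright. In the last pictures it rests fully open, with the printer in place and the arm clear. I have handed the job in, but sign-off gave no verdict.

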